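# Hold an optical cell in a filtered light path

### The job

Set up a light reading on the little optical bench. First take the aperture blade (the one with the window and the flat tab handle) out of the storage rack, slide it edgewise all the way down into the slot of the holder on the bench, and let go of it. Then grip the glass cell in the carrier by its two frosted faces only, never by the clear ones, and finish while still holding it upright in the light path, midway between the blade holder and the detector, clear faces square to the light, lower part of the cell in the beam, touching nothing else; leave the other things where they are.

Things in the scene. Friction and masses are not known exactly. Their poses are not given: they have to be found in the camera images.
- bench: Optical bench, fixed: plate 110 x 300 x 12 mm. Origin on the table under the cell's place (thin black cross on the plate). Light runs along its y axis, 70 mm above the table, from the lamp barrel (black, 28 mm thick, y +90 to +160) past the blade holder (black block, 90 x 30, top at 50 mm, y +40 to +70) to the detector barrel (aluminium, 28 mm thick, y -40 to -115). The gap for the cell is open above.
- beam (a point): Point in the bench's light path where the middle of the cell's window belongs: 70 mm above the table, over the bench's origin, midway between blade holder and detector barrel; axes as the bench.
- slot_floor (a point): Centre of the floor of the blade holder's slot, 20 mm above the table; axes as the bench. Slot 54 mm long (x), 9 mm wide (y), 30 mm deep with 2 mm chamfer at its mouth, mouth 50 mm above the table. The blade stands in it across the light.
- rack: Storage rack, fixed: grey plastic block 150 (x) x 40 (y) x 38 mm, origin under its centre. Two slots in a row along x (centres at x -36 and +36 mm), each 54 x 9 mm, 30 mm deep, floor 8 mm above the table; one blade stands in each.
- aperture_blade: Loose, about 100 g: flat aluminium plate 50 (x) x 6 (y) x 72 (z) mm with a square 14 mm window centred 50 mm above its foot, and on top a flat tab handle 36 (x) x 10 (y) x 33 (z) mm (72 to 105 mm above the foot). Origin at the middle of its foot, z up, y its thin direction. Axes as the rack at the start. Either way round will do.
- blank_blade: Blank blade, loose, to be left in the rack: the same plate without a window, with a round post handle 14 mm in diameter and 22 mm tall (top 94 mm above the foot). Origin at the middle of its foot.
- carrier: Sample carrier, fixed: aluminium block 170 (x) x 60 (y) x 30 mm, origin under its centre. Three pockets in a row along x (centres at x -60, 0, +60 mm), each 22 (x) x 32 (y) mm, 18 mm deep, floor 12 mm above the table. Cell, dummy block and vial stand in them in any order.
- cell: Glass optical cell, loose, about 90 g: upright prism 20 (x) x 30 (y) x 70 (z) mm, origin at the middle of its foot. The two frosted (white, matt) faces look along +y and -y, 30 mm apart; the two clear faces along +x and -x. It stands in a carrier pocket, axes as the carrier; 52 mm stand out of the block. Either clear face may look at the lamp.
- window (a point): Middle of the cell's window: on the cell's centre line, 25 mm above its foot; axes as the cell.
- frosted_a: Frosted face of the cell looking along the cell's +y: plate 16 mm wide, 70 mm tall; origin at its middle.
- frosted_b: Frosted face of the cell looking along the cell's -y, like the other.
- clear_a: Clear face of the cell looking along the cell's +x: plate 26 mm wide, 70 mm tall; origin at its middle. The corners between faces are stepped back 2 mm.
- clear_b: Clear face of the cell looking along the cell's -x, like the other.
- dummy_block: Bystander: solid aluminium block 20 x 30 x 45 mm standing in a carrier pocket; origin under its centre.
- vial: Bystander: round amber vial, 19 mm in diameter, 52 mm tall, standing in a carrier pocket; origin under its centre.
- driver: Bystander: black-handled screwdriver lying on the table.
- jar: Bystander: white jar with metal cap, 48 mm in diameter, 60 mm tall; origin under its centre.
- clamp_ring: Bystander: steel ring 56 mm in diameter, 12 mm high, lying on the table; origin under its centre.

How it is judged:
By the outcome, as a careful person would: the job done as asked, in the order asked, and still so for the second after the job is handed in, while the arm keeps its last pose, push and grip.
It also fails if it takes over 54 s, if anything falls off the work surface, if the arm or the gripper's body presses on something with over 40 N, if the wrist force passes 120 N, or if a joint passes its speed limit or range.

### The arm

A 7-joint arm with a two-finger parallel gripper is mounted at the origin on the work surface. World frame = base frame: x ahead of the robot, y to its left, z up, the work surface at z = 0. Lengths are in mm, angles in rad, forces in N, time in s.
With the tool pointing down it reaches from about 425 to 950 mm from the base axis. Payload 4.7 kg.
Tool frame: the origin (TCP) lies on the front face of the gripper's body, between the roots of the fingers; the fingertips stand 73 mm ahead of it and the grasp point (between the pads) lies 54 mm ahead of it; z points along the fingers, y is the direction in which the jaws open and shut (so a half turn about z gives the same grasp; the last joint's range is limited). The gripper opens to 85 mm and grips with 20 to 120 N. Pads are 22 mm wide; open, the fingers measure 114 mm over their backs; the gripper's body (76 mm by 85 mm) begins 54 mm behind the grasp point. The pads swing forward as they close: fully open they stand 13 mm farther back than shut.
Start: joints at [1.073, 0.469, -0.049, 1.532, 0.024, 1.141, -0.082], TCP at [305.017, -602.167, 303.935] pointing down, gripper open.
Joint ranges: [-2.59, 2.59], [-0.33, 1.99], [-1.39, 1.29], [0.1, 2.45], [-1.04, 4.18], [0.21, 1.99], [-2.66, 2.66]. Speed limits (rad/s): [2.57, 2.57, 3.14, 3.14, 3.14, 3.14, 3.14].

### API

Orientations are given as a unit quaternion [x, y, z, w].
In Python, from rig import manip gives the robot as it stands. The module is installed in compiled form; this text tells all that it offers.
- The arm moves only by the tool arm_command, never from a script. Its argument "increments" is a list of rows, each a list of 7 numbers: the closure, from 0 (fully open) to 1 (shut), then the shift along the tool's x, y, z in mm, then the turn, a rotation vector about the tool's x, y, z in degrees. A call has 1 to 5 rows; each row shifts and turns the commanded pose from where the row before left it, along the tool's axes as they then stand; what a row does not reach is not made up. A row lasts 1/12 s, in which the tool goes at most 41.7 mm and 7.16 degrees, less where a joint would pass 70% of its speed; a pose out of reach is approached as far as the arm can. A call with a gripper value outside its range is refused whole. The fingers move at their own pace and stop on an object; "squeeze" is the grip in N (left out, the last holds). Time passes only in rows, so rows that do not move let the fingers close. It gives the time, the measured TCP pose, the force and the opening at its end, in the units of the state.
- manip.state(): the state, without advancing time (a new reading comes with each control period).
- manip.get_image(name): name is "scene" or "top"; returns a dict with "image" (384x512x3 uint8, red, green, blue), "depth" (384x512 float32, mm along the optical axis (not along the pixel's ray), 0 where there is no reading), "fx", "fy", "cx", "cy" (pixels), "dist_coeffs" ([k1, k2, p1, p2, k3] as OpenCV has them; the pictures are not rectified), "eye" and "orientation" of the camera in the world. Camera axes: x right, y down, z forward; pixel columns grow to the right and rows downward; lengths in mm; the calibration is good to about 2 mm. A picture is of the moment at which its call begins.
- manip.hand_in(): hands the job in, once; it reports no verdict.
Trained networks look in a picture, given as the dict that the camera call returned (one of the last four; its "shot" number tells which), for a name from the list of things; names that differ only in an ending like _2 or _b are one class to them, and where a whole thing is asked for, a point or a joint stands for the part that bears it (a point fixed in the world has none). Each returns a list of dicts, best first, with "score" (0 to 1); they miss things now and then, are a little off and sometimes report something else, mostly with a low value. They report only what shows in the picture. A call takes as long as a camera call.
- manip.spot_in(name, picture): "pixel" ([row, column] in pixels, amid what is visible of it).
- manip.spot_point(name, picture): "pixel" ([row, column] in pixels: a listed point, or the origin of a listed thing).
The state is a dict: "t": time; "joint_pos": joint angles; "dq": joint speeds; "effort": joint torques, N m; "eef_pos": TCP position; "tool_rot": TCP orientation; "ft_force": force on the tool from outside, world axes, zero at the start; "ft_torque": the same for the moment, N m; "gripper_width": opening from 0.0 (shut) to 1.0 (fully open).
Only numpy, scipy, OpenCV 4.12 (cv2) and the standard library are available. Lean on these libraries where they do the work, as an engineer would, in place of code of your own. Each camera call takes 0.05 s, during which the arm holds its last target. There are 200 camera calls.

## Working session

There is one attempt and no reset: what is moved stays moved. The work goes in short steps, Python scripts to look and compute and a tool call to move; the robot and the scene stay as the last step left them, time stands still between calls to the robot, and variables do not carry over. Pictures are saved under pics/ and viewed, about 8 in all and at most 12, crops included, and the job is handed in when it is done.

Besides the shell and the picture viewer there is one more tool, called after ">>>" as name([rows], argument=value, ...), one row to a line, values as JSON. arm_command: Moves the arm, as the interface text tells. Its arguments: {"type":"object","properties":{"increments":{"type":"array","items":{"type":"array","items":{"type":"number"}}},"squeeze":{"type":"number"}},"required":["increments"]}

```bash
mkdir -p pics; cat > h.py <<'E'
import numpy as np, cv2
from rig import manip
from scipy.spatial.transform import Rotation as R
def ray(d,px):
    K=np.array([[d['fx'],0,d['cx']],[0,d['fy'],d['cy']],[0,0,1.]])
    p=np.array([[[px[1],px[0]]]],float)
    u=cv2.undistortPoints(p,K,np.array(d['dist_coeffs'],float))[0,0]
    return np.array([u[0],u[1],1.])
def at_depth(d,px,z):
    return R.from_quat(d['orientation']).apply(ray(d,px)*z)+d['eye']
def at_z(d,px,h):
    v=R.from_quat(d['orientation']).apply(ray(d,px)); e=np.array(d['eye'])
    return e+v*(h-e[2])/v[2]
def cloud(d):
    K=np.array([[d['fx'],0,d['cx']],[0,d['fy'],d['cy']],[0,0,1.]])
    H,W=d['depth'].shape
    g=np.stack(np.meshgrid(np.arange(W),np.arange(H)),-1).reshape(-1,1,2).astype(float)
    u=cv2.undistortPoints(g,K,np.array(d['dist_coeffs'],float)).reshape(-1,2)
    z=d['depth'].reshape(-1,1)
    P=R.from_quat(d['orientation']).apply(np.hstack([u*z,z]))+d['eye']
    P[z[:,0]==0]=np.nan
    return P.reshape(H,W,3)
def save(d,n,crop=None,s=1):
    im=d['image']
    if crop: im=im[crop[0]:crop[1],crop[2]:crop[3]]
    im=cv2.resize(im,None,fx=s,fy=s,interpolation=cv2.INTER_CUBIC)
    cv2.imwrite(f'pics/{n}.png',im[:,:,::-1])
E
python3 - <<'E'
from h import *
import pickle
s=manip.state(); print({k:np.round(v,3) for k,v in s.items()})
for n in ['top','scene']:
    d=manip.get_image(n); save(d,n+'1',s=1.5 if n=='top' else 1); pickle.dump(d,open(n+'1.pkl','wb'))
    print(n,np.round(d['eye'],1),np.round(d['orientation'],3),d['fx'],d['dist_coeffs'])
    for k in ['bench','beam','slot_floor','rack','aperture_blade','blank_blade','carrier','cell','dummy_block','vial','driver','jar','clamp_ring']:
        r=manip.spot_point(k,d); q=manip.spot_in(k,d)
        h={'beam':70,'slot_floor':20,'aperture_blade':8,'blank_blade':8,'cell':12,'dummy_block':12,'vial':12}.get(k,0)
        print(k,[(np.round(x['pixel']),round(x['score'],2),np.round(at_z(d,x['pixel'],h))) for x in r[:2]],[(np.round(x['pixel']),round(x['score'],2)) for x in q[:2]])
E
```

```text
{'t': np.float64(0.0), 'joint_pos': array([ 1.073,  0.469, -0.049,  1.534,  0.024,  1.141, -0.082]), 'dq': array([-0.002, -0.001,  0.   ,  0.   ,  0.002, -0.001,  0.002]), 'effort': array([-1.0000e-03, -5.1030e+01, -4.7000e-02, -2.3771e+01,  1.1000e-02,
        8.0000e-03,  0.0000e+00]), 'eef_pos': array([ 304.802, -601.781,  302.858]), 'tool_rot': array([ 0.973,  0.232, -0.   , -0.001]), 'ft_force': array([-0.308,  0.13 , -0.126]), 'ft_torque': array([-0.008, -0.045,  0.001]), 'gripper_width': np.float64(0.998)}
top [ 259.5  -44.3 1453.1] [ 0.705 -0.703  0.069 -0.067] 477.5153784709308 [0.06661255 0.         0.         0.         0.        ]
bench [(array([173., 240.]), 0.95, array([597., -12.,   0.]))] []
beam [(array([160., 237.]), 0.61, array([619.,  -3.,  70.])), (array([158., 150.]), 0.58, array([625., 255.,  70.]))] [(array([170., 232.]), 0.68)]
slot_floor [(array([175., 222.]), 0.57, array([586.,  43.,  20.])), (array([165., 239.]), 0.52, array([617.,  -7.,  20.]))] [(array([170., 236.]), 0.85)]
rack [(array([202., 140.]), 0.58, array([503., 294.,   0.]))] [(array([202., 144.
[... 2156 characters left out ...]
 (array([195., 301.]), 0.37, array([592.,  54.,  12.]))] [(array([142., 317.]), 0.74), (array([238., 158.]), 0.49)]
vial [(array([252., 177.]), 0.55, array([ 444., -312.,   12.])), (array([260., 200.]), 0.35, array([ 506., -295.,   12.]))] [(array([249., 179.]), 0.57)]
driver [(array([186., 244.]), 0.84, array([425.,  -3.,  -0.]))] [(array([192., 261.]), 0.76), (array([249., 197.]), 0.17)]
jar [(array([250., 180.]), 0.65, array([ 435., -295.,   -0.])), (array([165., 348.]), 0.59, array([638., 271.,   0.]))] [(array([158., 348.]), 0.54), (array([254., 199.]), 0.2)]
clamp_ring [(array([306., 164.]), 0.87, array([ 518., -437.,    0.]))] [(array([312., 166.]), 0.76), (array([236., 158.]), 0.44)]
```

View pics/top1.png

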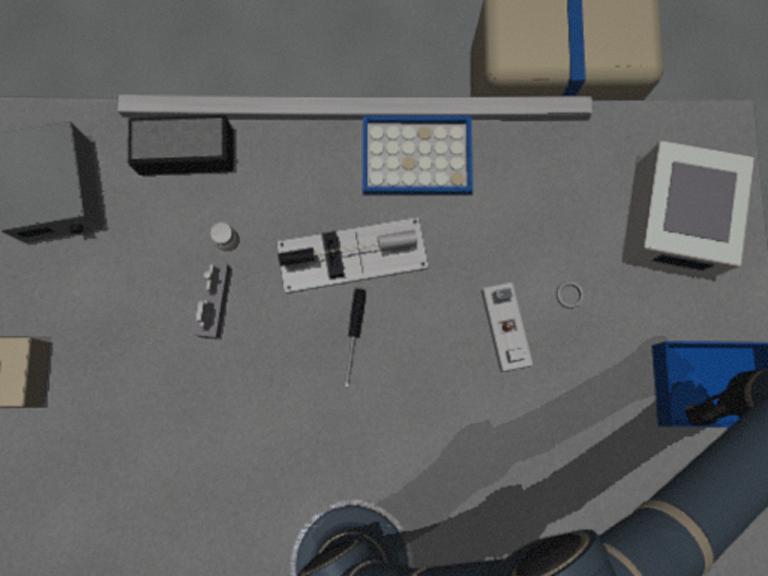

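View pics/scene1.png

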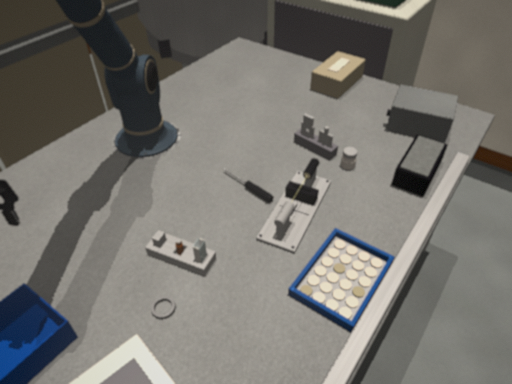

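```bash
python3 - <<'E'
from h import *
import pickle
for n in ['top','scene']:
    d=pickle.load(open(n+'1.pkl','rb')); C=cloud(d)
    def rect(name,c,r,z0,z1):
        m=(np.hypot(C[...,0]-c[0],C[...,1]-c[1])<r)&(C[...,2]>z0)&(C[...,2]<z1)
        P=C[m]
        if len(P)<5: print(n,name,len(P));return
        (x,y),(w,h),a=cv2.minAreaRect(P[:,:2].astype(np.float32))
        print(n,name,len(P),'ctr %.1f %.1f size %.1f %.1f ang %.1f zmed %.1f'%(x,y,w,h,a,np.median(P[:,2])))
    m=(np.hypot(C[...,0]-450,C[...,1]-100)<60); print('table z',np.nanmedian(C[m][:,2]))
    rect('bench',(600,-12),175,6,18)
    rect('holder',(590,43),48,42,57)
    rect('lamp',(583,115),60,62,90)
    rect('det',(615,-90),60,62,90)
    rect('rack',(503,290),95,30,44)
    rect('aptab',(470,285),45,95,120)
    rect('blank',(540,280),40,90,110)
    rect('carrier',(455,-302),100,24,36)
    rect('cell',(512,-288),35,68,90)
    rect('cell2',(400,-318),35,68,90)
    rect('dummy',(400,-318),35,50,64)
    rect('dummyB',(512,-288),35,50,64)
    rect('vial',(455,-302),25,50,70)
d=pickle.load(open('top1.pkl','rb')); e=pickle.load(open('scene1.pkl','rb'))
def cr(d,r,c,hh,ww,s): return cv2.resize(d['image'][r-hh:r+hh,c-ww:c+ww],(400,300),interpolation=cv2.INTER_CUBIC)
a=np.vstack([np.hstack([cr(d,217,338,30,40,5),cr(d,200,142,30,40,5)]),np.hstack([cr(e,253,182,30,40,5),cr(e,138,318,30,40,5)])])
cv2.imwrite('pics/crops.png',a[:,:,::-1])
E
```

```text
table z -0.40542804394772247
top bench 2612 ctr 596.8 -7.4 size 342.3 324.0 ang 9.5 zmed 11.5
top holder 215 ctr 594.6 45.0 size 86.0 29.8 ang 10.1 zmed 49.1
top lamp 229 ctr 586.5 103.3 size 27.5 90.9 ang 10.0 zmed 80.3
top det 240 ctr 619.1 -76.0 size 28.1 92.5 ang 9.7 zmed 80.7
top rack 462 ctr 505.7 283.9 size 41.9 149.8 ang 83.9 zmed 37.5
top aptab 65 ctr 469.5 288.4 size 12.0 36.2 ang 85.2 zmed 111.1
top blank 24 ctr 540.9 279.7 size 13.7 11.8 ang 74.6 zmed 100.3
top carrier 879 ctr 453.4 -306.5 size 170.4 64.2 ang 11.4 zmed 29.4
top cell 79 ctr 511.2 -293.4 size 20.8 30.7 ang 14.6 zmed 80.4
top cell2 0
top dummy 69 ctr 394.7 -319.2 size 19.1 29.6 ang 10.9 zmed 56.6
top dummyB 12 ctr 504.5 -290.1 size 32.2 12.2 ang 70.5 zmed 54.3
top vial 10 ctr 452.3 -304.1 size 9.0 15.1 ang 1.4 zmed 54.9
table z 0.030804548356513806
scene bench 2313 ctr 599.0 -12.6 size 260.8 332.1 ang 38.0 zmed 12.1
scene holder 254 ctr 592.7 54.1 size 85.6 57.5 ang 9.9 zmed 49.1
scene lamp 198 ctr 587.2 102.4 size 27.4 88.4 ang 11.6 zmed 79.7
scene det 281 ctr 619.6 -78.8 size 26.6 94.8 ang 10.9 zmed 80.9
scene rack 315 ctr 504.4 281.3 size 46.1 152.9 ang 85.6 zmed 37.6
scene aptab 67 ctr 469.7 286.8 size 16.8 38.9 ang 84.9 zmed 107.3
scene blank 23 ctr 541.9 277.6 size 13.5 14.7 ang 76.0 zmed 99.4
scene carrier 992 ctr 452.8 -307.8 size 172.5 64.7 ang 12.1 zmed 30.0
scene cell 126 ctr 511.7 -295.7 size 21.1 32.9 ang 11.0 zmed 81.2
scene cell2 0
scene dummy 94 ctr 394.6 -320.5 size 22.2 30.5 ang 15.3 zmed 56.9
scene dummyB 44 ctr 518.4 -298.6 size 32.7 15.7 ang 66.7 zmed 56.5
scene vial 23 ctr 457.0 -310.0 size 13.8 7.2 ang 63.1 zmed 56.4
```

View pics/crops.png

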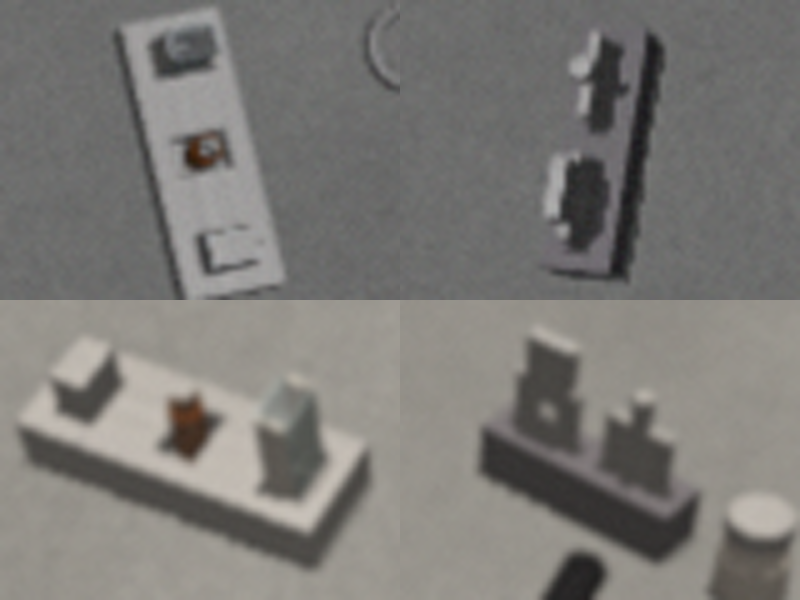

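```bash
python3 - <<'E'
from h import *
import pickle
th=np.radians(10.1)
for n in ['top','scene']:
    d=pickle.load(open(n+'1.pkl','rb')); C=cloud(d); g=d['image'].mean(-1)
    def loc(o,a):
        a=np.radians(a); D=C[...,:2]-np.array(o); return D@[np.cos(a),np.sin(a)], D@[-np.sin(a),np.cos(a)]
    O=(604,-9); X,Y=loc(O,10.1); Z=C[...,2]
    def ext(name,m,X,Y):
        A=np.c_[X[m],Y[m]].astype(np.float32); r=cv2.minAreaRect(A)
        q=np.percentile(A,[1,99],axis=0)
        print(n,name,len(A),'x %.1f..%.1f y %.1f..%.1f mid %.1f %.1f'%(q[0,0],q[1,0],q[0,1],q[1,1],*q.mean(0)),'rect',np.round(r[0],1),np.round(r[1],1),round(r[2],1))
    pl=(abs(X)<75)&(abs(Y-22)<185)&(g>115 if n=='scene' else g>95)&(Z>4)&(Z<20)
    k,l,s,c=cv2.connectedComponentsWithStats(pl.astype(np.uint8)); 
    ext('plate',l==1+np.argmax(s[1:,4]) ,X,Y)
    ext('holder',(abs(X)<60)&(abs(Y-55)<28)&(Z>46)&(Z<54),X,Y)
    for y0,y1 in [(95,125),(130,155)]: ext('lamp',(abs(X)<25)&(Y>y0)&(Y<y1)&(Z>74)&(Z<92),X,Y)
    ext('lampall',(abs(X)<25)&(Y>75)&(Y<200)&(Z>74)&(Z<92),X,Y)
    for y0,y1 in [(-70,-45),(-110,-80)]: ext('det',(abs(X)<25)&(Y>y0)&(Y<y1)&(Z>74)&(Z<92),X,Y)
    ext('detall',(abs(X)<25)&(Y>-140)&(Y<-20)&(Z>74)&(Z<92),X,Y)
    m=(abs(X)<20)&(abs(Y-55)<12)
    b=np.round(Y[m]); print('slot z by y',[(int(v),round(float(np.median(Z[m][b==v])))) for v in np.unique(b)])
    X,Y=loc((505,283),-6.3)
    ext('rack',(abs(X)<90)&(abs(Y)<35)&(Z>32)&(Z<42),X,Y)
    ext('tab',(abs(X+36)<30)&(abs(Y)<25)&(Z>104),X,Y)
    ext('post',(abs(X-36)<15)&(abs(Y)<15)&(Z>94),X,Y)
E
```

```text
top plate 2247 x -50.8..57.4 y -133.5..162.3 mid 3.3 14.4 rect [5.  9.8] [319.1 116.8] 89.6
top holder 190 x -41.3..47.4 y 40.1..69.7 mid 3.0 54.9 rect [ 3.3 54.8] [90.7 29.8] 0.0
top lamp 83 x -10.9..15.1 y 95.6..123.8 mid 2.1 109.7 rect [  2.  109.9] [26.4 28.9] 0.4
top lamp 68 x -11.2..13.1 y 130.8..153.9 mid 1.0 142.3 rect [  1.3 141.9] [23.7 24.3] 85.3
top lampall 196 x -11.2..14.9 y 90.1..158.7 mid 1.9 124.4 rect [  1.8 121. ] [26.3 76. ] 1.1
top det 66 x -9.5..14.6 y -69.9..-45.2 mid 2.5 -57.5 rect [  2.7 -57.6] [25.  24.7] 0.6
top det 82 x -10.5..14.9 y -109.2..-80.6 mid 2.2 -94.9 rect [  2.5 -94.8] [25.9 29. ] 1.5
top detall 205 x -10.4..14.7 y -114.5..-39.8 mid 2.2 -77.1 rect [  3.  -70.1] [89.6 26.6] 88.7
slot z by y [(43, 51), (44, 61), (45, 51), (46, 48), (47, 53), (48, 50), (49, 49), (50, 48), (51, 19), (52, 21), (53, 20), (54, 18), (55, 17), (56, 20), (57, 19), (58, 20), (59, 24), (60, 50), (61, 49), (62, 51), (63, 50), (64, 48), (65, 52), (66, 50), (67, 51)]
top rack 397 x -73.3..74.5 y -19.1..21.7 mid 0.6 1.3 rect [0.6 0.9] [149.8  41.9] 0.2
top tab 54 x -53.2..-17.8
[... 678 characters left out ...]
-57.3] [25.7 23.2] 5.2
scene det 89 x -9.4..15.4 y -109.3..-80.4 mid 3.0 -94.9 rect [  3.2 -94.8] [29.1 25. ] 88.3
scene detall 228 x -9.6..15.7 y -118.1..-43.8 mid 3.0 -81.0 rect [  3.2 -80.3] [26.6 77.1] 0.8
slot z by y [(43, 50), (44, 50), (45, 49), (46, 50), (47, 70), (48, 49), (49, 48), (50, 46), (51, 72), (55, 49), (56, 46), (57, 43), (58, 46), (59, 47), (60, 46), (61, 48), (62, 48), (63, 50), (64, 51), (65, 50), (66, 52)]
scene rack 278 x -74.3..75.7 y -21.5..20.1 mid 0.7 -0.7 rect [-0.4 -1.8] [152.9  46.1] 1.9
scene tab 43 x -53.8..-16.5 y -7.6..8.1 mid -35.2 0.3 rect [-36.   -0.1] [15.3 38.7] 77.4
scene post 18 x 30.5..43.3 y -8.5..6.0 mid 36.9 -1.2 rect [36.7 -1.2] [13.5 13.5] 82.3
```

>>> arm_command([
  [0, 0, 0, -20, 0, 0, 7],
  [0, 0, 0, 0, 0, 0, 7],
  [0, 0, 0, 0, 0, 0, 7],
  [0, 0, 0, 0, 0, 0, 7],
  [0, 0, 0, 0, 0, 0, 4.5],
])

```text
t: 3.12
eef_pos: [305.0, -602.1, 324.1]
tool_rot: [0.999, -0.052, 0.0, 0.0]
ft_force: [1.1, -0.1, -0.7]
gripper_width: 0.996
```

>>> arm_command([
  [0, 10.7, -39, 0, 0, 0, 0],
  [0, 10.7, -39, 0, 0, 0, 0],
  [0, 10.7, -39, 0, 0, 0, 0],
  [0, 10.7, -39, 0, 0, 0, 0],
  [0, 10.7, -39, 0, 0, 0, 0],
])

```text
t: 3.53
eef_pos: [377.8, -411.5, 324.1]
tool_rot: [0.999, -0.049, 0.0, 0.0]
ft_force: [0.8, -0.3, 0.3]
gripper_width: 1.004
```

>>> arm_command([
  [0, 10.7, -39, 0, 0, 0, 0],
  [0, 10.7, -39, 0, 0, 0, 0],
  [0, 10.7, -39, 0, 0, 0, 0],
  [0, 10.7, -39, 0, 0, 0, 0],
  [0, 10.7, -39, 0, 0, 0, 0],
])

```text
t: 3.95
eef_pos: [450.1, -222.6, 324.3]
tool_rot: [0.999, -0.049, 0.0, 0.0]
ft_force: [0.6, 0.7, -0.3]
gripper_width: 1.001
```

>>> arm_command([
  [0, 10.7, -39, 0, 0, 0, 0],
  [0, 10.7, -39, 0, 0, 0, 0],
  [0, 10.7, -39, 0, 0, 0, 0],
  [0, 10.7, -39, 0, 0, 0, 0],
  [0, 10.7, -39, 0, 0, 0, 0],
])

```text
t: 4.37
eef_pos: [522.6, -33.9, 324.4]
tool_rot: [0.999, -0.049, 0.0, 0.0]
ft_force: [1.6, 0.1, -1.1]
gripper_width: 0.998
```

>>> arm_command([
  [0, 10.7, -39, 0, 0, 0, 0],
  [0, -12.5, -34.9, 0, 0, 0, 0],
  [0, -12.5, -34.9, 0, 0, 0, 0],
  [0, -12.5, -34.9, 0, 0, 0, 0],
  [0, -12.5, -34.9, 0, 0, 0, 0],
])

```text
t: 4.78
eef_pos: [500.1, 147.5, 324.1]
tool_rot: [0.999, -0.049, 0.0, 0.0]
ft_force: [1.3, -0.5, -0.9]
gripper_width: 0.996
```

>>> arm_command([
  [0, -12.5, -34.9, 0, 0, 0, 0],
  [0, -12.5, -34.9, 0, 0, 0, 0],
  [0, -12.5, -34.9, 0, 0, 0, 0],
  [0, -12.5, -34.9, 0, 0, 0, 0],
  [0, 0, 0, 0, 0, 0, 0],
])

```text
t: 5.2
eef_pos: [460.8, 298.0, 324.6]
tool_rot: [0.999, -0.043, -0.0, -0.003]
ft_force: [0.0, 0.8, -0.2]
gripper_width: 0.997
```

>>> arm_command([
  [0, 0, 0, 40, 0, 0, 0],
  [0, 0, 0, 40, 0, 0, 0],
  [0, 0, 0, 20, 0, 0, 0],
  [0, 0, 0, 0, 0, 0, 0],
  [0, 0, 0, 0, 0, 0, 0],
])

```text
t: 5.62
eef_pos: [464.6, 289.4, 223.5]
tool_rot: [0.999, -0.049, -0.001, 0.0]
ft_force: [0.4, 1.1, 1.2]
gripper_width: 0.998
```

```bash
cat >> h.py <<'E'
def delta(t,ang):
    """tool-frame shift to world xyz t and turn (deg about tool z) so jaw axis is at world angle ang mod 180"""
    s=manip.state(); r=R.from_quat(s['tool_rot']); M=r.as_matrix()
    ja=np.degrees(np.arctan2(M[1,1],M[0,1])); dt=-((ang-ja+90)%180-90)
    print('t %.2f'%s['t'],'pos',np.round(s['eef_pos'],1),'jaw %.2f'%ja,'shift',np.round(r.inv().apply(np.array(t)-s['eef_pos']),1),'turn %.2f'%dt,'tilt',np.round(M[2,:2],3),'q7 %.2f'%s['joint_pos'][6],'ft',np.round(s['ft_force'],1),'w %.3f'%s['gripper_width'])
E
python3 - <<'E'
from h import *
delta((469.9,287.8,155),83.7)
E
```

```text
t 5.62 pos [464.6 289.4 223.5] jaw -95.65 shift [ 5.5  1.  68.5] turn 0.65 tilt [-0.001  0.001] q7 -2.49 ft [0.4 1.1 1.2] w 0.998
```

>>> arm_command([
  [0, 5.5, 1, 10, 0, 0, 0.6],
  [0, 0, 0, 30, 0, 0, 0],
  [0, 0, 0, 28.5, 0, 0, 0],
  [0, 0, 0, 0, 0, 0, 0],
  [0, 0, 0, 0, 0, 0, 0],
])

```text
t: 6.03
eef_pos: [470.5, 288.1, 155.8]
tool_rot: [0.999, -0.055, -0.0, 0.0]
ft_force: [0.0, -0.2, 0.0]
gripper_width: 1.0
```

```bash
python3 - <<'E'
from h import *
delta((469.9,287.8,155),83.7)
d=manip.get_image('scene'); e=manip.get_image('top')
a=np.hstack([cv2.resize(x['image'][r-45:r+45,c-60:c+60],(400,300),interpolation=cv2.INTER_CUBIC) for x,r,c in((d,125,310),(e,205,140))])
cv2.imwrite('pics/g1.png',a[:,:,::-1])
E
```

```text
t 6.03 pos [470.5 288.1 155.8] jaw -96.27 shift [-0.6  0.4  0.8] turn 0.03 tilt [-0.  0.] q7 -2.54 ft [ 0.  -0.2  0. ] w 1.000
```

View pics/g1.png

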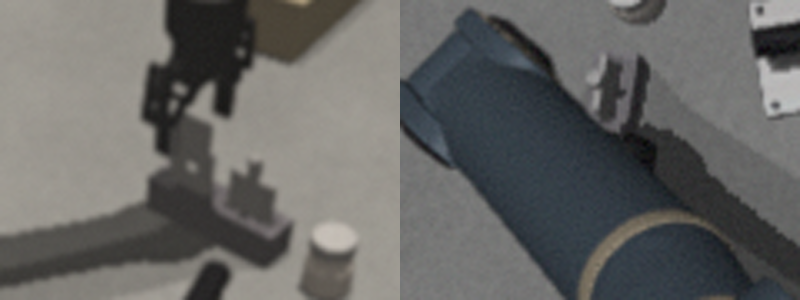

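>>> arm_command([
  [1, 0, 0, 0, 0, 0, 0],
  [1, 0, 0, 0, 0, 0, 0],
  [1, 0, 0, 0, 0, 0, 0],
  [1, 0, 0, 0, 0, 0, 0],
  [1, 0, 0, 0, 0, 0, 0],
], squeeze=50)

```text
t: 6.55
eef_pos: [470.1, 288.2, 155.8]
tool_rot: [0.999, -0.054, 0.0, -0.0]
ft_force: [0.7, 0.1, -0.3]
gripper_width: 0.296
```

>>> arm_command([
  [1, 0, 0, 0, 0, 0, 0],
  [1, 0, 0, 0, 0, 0, 0],
  [1, 0, 0, 0, 0, 0, 0],
  [1, 0, 0, 0, 0, 0, 0],
  [1, 0, 0, 0, 0, 0, 0],
])

```text
t: 6.97
eef_pos: [470.2, 288.4, 155.7]
tool_rot: [0.999, -0.054, 0.0, -0.0]
ft_force: [-0.2, 0.9, 2.8]
gripper_width: 0.11
```

>>> arm_command([
  [1, 0, 0, -5, 0, 0, 0],
  [1, 0, 0, -12, 0, 0, 0],
  [1, 0, 0, -25, 0, 0, 0],
  [1, 0, 0, -34, 0, 0, 0],
  [1, 0, 0, -34, 0, 0, 0],
])

```text
t: 7.38
eef_pos: [469.3, 287.6, 266.5]
tool_rot: [0.999, -0.054, -0.001, 0.001]
ft_force: [1.7, -0.4, -1.4]
gripper_width: 0.109
```

```bash
python3 - <<'E'
from h import *
delta((597.3,44.3,265.7),100.1)
E
```

```text
t 7.38 pos [469.3 287.6 266.5] jaw -96.22 shift [153.6 228.    0.9] turn -16.32 tilt [-0.002  0.002] q7 -2.46 ft [ 1.7 -0.4 -1.4] w 0.109
```

>>> arm_command([
  [1, 9.6, 14, 0, 0, 0, 0],
  [1, 18, 26.75, 0, 0, 0, 0],
  [1, 18, 26.75, 0, 0, 0, 0],
  [1, 18, 26.75, 0, 0, 0, 0],
  [1, 18, 26.75, 0, 0, 0, 0],
])

```text
t: 7.8
eef_pos: [538.1, 157.4, 266.3]
tool_rot: [0.999, -0.054, 0.0, 0.0]
ft_force: [0.0, 0.2, -1.7]
gripper_width: 0.111
```

>>> arm_command([
  [1, 18, 26.75, 0, 0, 0, 0],
  [1, 18, 26.75, 0, 0, 0, 0],
  [1, 18, 26.75, 0, 0, 0, 0],
  [1, 12, 18, 0, 0, 0, 0],
  [1, 6, 8.75, 0, 0, 0, -3.3],
])

```text
t: 8.22
eef_pos: [598.9, 40.1, 265.8]
tool_rot: [1.0, -0.028, 0.0, 0.001]
ft_force: [-0.4, 0.2, -2.3]
gripper_width: 0.108
```

>>> arm_command([
  [1, 0, 0, 0, 0, 0, -5],
  [1, 0, 0, 0, 0, 0, -5],
  [1, 0, 0, 0, 0, 0, -3],
  [1, 0, 0, 0, 0, 0, 0],
  [1, 0, 0, 0, 0, 0, 0],
])

```text
t: 8.63
eef_pos: [597.7, 44.6, 265.8]
tool_rot: [0.996, 0.087, -0.0, 0.0]
ft_force: [0.6, 0.5, -1.4]
gripper_width: 0.106
```

```bash
python3 - <<'E'
from h import *
import pickle
delta((597.3,44.3,265.7),100.1)
for n in ['scene','top']:
    d=manip.get_image(n); pickle.dump(d,open(n+'2.pkl','wb'))
    if n=='scene': a=cv2.resize(d['image'][90:230,210:390],(720,560),interpolation=cv2.INTER_CUBIC); cv2.imwrite('pics/b1.png',a[:,:,::-1])
E
```

```text
t 8.63 pos [597.7  44.6 265.8] jaw -80.03 shift [-0.4  0.2  0.1] turn -0.13 tilt [-0.  0.] q7 -1.70 ft [ 0.6  0.5 -1.4] w 0.106
```

View pics/b1.png

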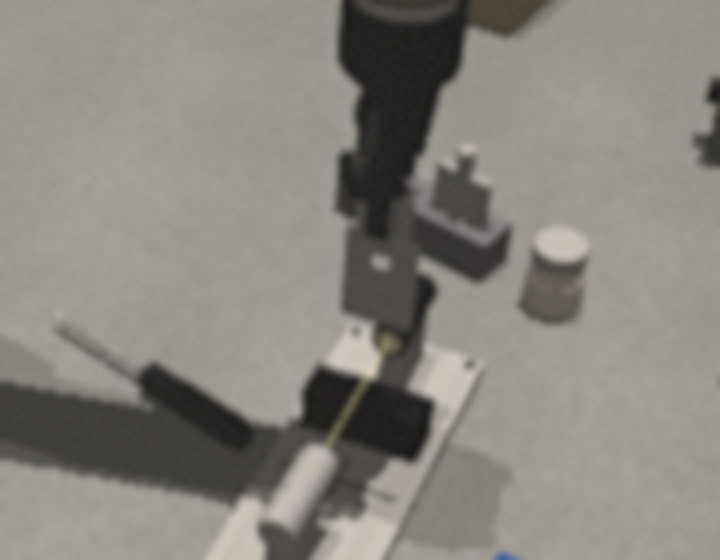

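```bash
python3 - <<'E'
from h import *
import pickle
d=pickle.load(open('scene2.pkl','rb')); C=cloud(d)
a=np.radians(10.1); D=C[...,:2]-[604,-9]; X=D@[np.cos(a),np.sin(a)]; Y=D@[-np.sin(a),np.cos(a)]; Z=C[...,2]
m=(abs(X)<40)&(abs(Y-55)<25)&(Z>122)&(Z<185)
k,l,s,c=cv2.connectedComponentsWithStats(m.astype(np.uint8)); m=l==1+np.argmax(s[1:,4])
print(m.sum(),'X',np.percentile(X[m],[1,5,50,95,99]).round(1),'Y',np.percentile(Y[m],[5,25,50,75,95]).round(1),'Z',np.percentile(Z[m],[1,99]).round(1))
A=np.c_[X[m],Z[m]-150,np.ones(m.sum())]; print('Y=aX+bZ+c',np.linalg.lstsq(A,Y[m],rcond=None)[0].round(3))
# holder front face & back face/top in both scene pics
d=pickle.load(open('scene1.pkl','rb')); C=cloud(d); D=C[...,:2]-[604,-9]; X=D@[np.cos(a),np.sin(a)]; Y=D@[-np.sin(a),np.cos(a)]; Z=C[...,2]
for x0 in (-30,-10,10,30):
  for z0,z1 in ((18,30),(30,44)):
    m=(abs(X-x0)<10)&(Y>25)&(Y<50)&(Z>z0)&(Z<z1); print('front',x0,z0,m.sum(),np.median(Y[m]).round(1))
m=(abs(X-2.5)<20)&(abs(Y-55)<25)&(Z>40); b=(Y[m]//1).astype(int); print([(int(v),(b==v).sum(),round(float(np.median(Z[m][b==v])),0)) for v in np.unique(b)])
for x0 in (-38,42):
  m=(abs(X-x0)<5)&(abs(Y-55)<28)&(Z>46)&(Z<54); print('top',x0,m.sum(),np.percentile(Y[m],[2,98]).round(1))
E
```

```text
331 X [-22.3 -20.5   3.1  26.2  27.5] Y [48.6 49.9 51.1 52.1 53.9] Z [122.3 184.2]
Y=aX+bZ+c [ 4.0000e-03 -1.0000e-03  5.1108e+01]
front -30 18 18 38.4
front -30 30 23 38.0
front -10 18 18 38.4
front -10 30 19 38.6
front 10 18 16 38.0
front 10 30 27 37.7
front 30 18 21 38.8
front 30 30 24 38.8
[(32, np.int64(1), 70.0), (35, np.int64(4), 45.0), (36, np.int64(5), 44.0), (37, np.int64(11), 47.0), (38, np.int64(6), 43.0), (39, np.int64(11), 48.0), (40, np.int64(6), 50.0), (41, np.int64(3), 49.0), (42, np.int64(5), 50.0), (43, np.int64(6), 50.0), (44, np.int64(1), 49.0), (45, np.int64(2), 50.0), (46, np.int64(1), 70.0), (47, np.int64(1), 50.0), (48, np.int64(1), 48.0), (50, np.int64(3), 70.0), (55, np.int64(4), 48.0), (56, np.int64(3), 49.0), (57, np.int64(8), 43.0), (58, np.int64(9), 49.0), (59, np.int64(11), 47.0), (60, np.int64(5), 50.0), (61, np.int64(8), 48.0), (62, np.int64(1), 49.0), (63, np.int64(3), 49.0), (64, np.int64(7), 51.0), (65, np.int64(2), 61.0), (66, np.int64(2), 51.0), (67, np.int64(1), 49.0), (68, np.int64(5), 49.0), (71, np.int64(1), 72.0), (76, np.int64(1), 72.0)]
top -38 28 [38.1 66.8]
top 42 32 [36.9 67. ]
```

>>> arm_command([
  [1, -0.3, 1, 15, 0, 0, -0.1],
  [1, 0, 0, 20, 0, 0, 0],
  [1, 0, 0, 10, 0, 0, 0],
  [1, 0, 0, 5, 0, 0, 0],
  [1, 0, 0, 0, 0, 0, 0],
])

```text
t: 9.15
eef_pos: [597.2, 43.7, 214.3]
tool_rot: [0.996, 0.089, -0.001, 0.0]
ft_force: [0.4, 0.3, -1.1]
gripper_width: 0.107
```

>>> arm_command([
  [1, 0, 0, 5, 0, 0, 0],
  [1, 0, 0, 5, 0, 0, 0],
  [1, 0, 0, 5, 0, 0, 0],
  [1, 0, 0, 3, 0, 0, 0],
  [1, 0, 0, 0, 0, 0, 0],
])

```text
t: 9.57
eef_pos: [597.5, 43.6, 196.7]
tool_rot: [0.996, 0.089, -0.001, 0.0]
ft_force: [-0.6, 0.9, -1.1]
gripper_width: 0.109
```

```bash
python3 - <<'E'
from h import *
delta((597.3,43.6,168.5),100.1)
E
```

```text
t 9.57 pos [597.5  43.6 196.7] jaw -79.84 shift [-0.1  0.  28.2] turn 0.06 tilt [-0.001 -0.   ] q7 -1.73 ft [-0.6  0.9 -1.1] w 0.109
```

>>> arm_command([
  [1, 0, 0, 4, 0, 0, 0],
  [1, 0, 0, 4, 0, 0, 0],
  [1, 0, 0, 4, 0, 0, 0],
  [1, 0, 0, 0, 0, 0, 0],
  [1, 0, 0, 0, 0, 0, 0],
])

```text
t: 9.98
eef_pos: [597.6, 43.7, 185.1]
tool_rot: [0.996, 0.089, -0.0, 0.0]
ft_force: [-0.1, -0.2, -0.7]
gripper_width: 0.107
```

```bash
python3 - <<'E'
from h import *
delta((597.3,43.6,168.5),100.1)
E
```

```text
t 9.98 pos [597.6  43.7 185.1] jaw -79.84 shift [-0.3  0.1 16.6] turn 0.06 tilt [-0.001 -0.   ] q7 -1.74 ft [-0.1 -0.2 -0.7] w 0.107
```

Sliding in freely; foot at about 37 mm.

>>> arm_command([
  [1, 0, 0, 4, 0, 0, 0],
  [1, 0, 0, 4, 0, 0, 0],
  [1, 0, 0, 4, 0, 0, 0],
  [1, 0, 0, 2, 0, 0, 0],
  [1, 0, 0, 0, 0, 0, 0],
])

```text
t: 10.4
eef_pos: [597.4, 43.6, 170.6]
tool_rot: [0.996, 0.089, -0.001, 0.0]
ft_force: [-0.2, 0.0, -1.5]
gripper_width: 0.106
```

>>> arm_command([
  [1, 0, 0, 1.5, 0, 0, 0],
  [1, 0, 0, 1, 0, 0, 0],
  [1, 0, 0, 0.5, 0, 0, 0],
  [1, 0, 0, 0, 0, 0, 0],
  [1, 0, 0, 0, 0, 0, 0],
])

```text
t: 10.82
eef_pos: [597.9, 43.8, 168.5]
tool_rot: [0.996, 0.089, 0.0, 0.0]
ft_force: [0.5, -0.9, -1.9]
gripper_width: 0.105
```

>>> arm_command([
  [1, 0, 0, 0.7, 0, 0, 0],
  [1, 0, 0, 0.5, 0, 0, 0],
  [1, 0, 0, 0.3, 0, 0, 0],
  [1, 0, 0, 0, 0, 0, 0],
  [1, 0, 0, 0, 0, 0, 0],
])

```text
t: 11.23
eef_pos: [598.0, 43.8, 167.7]
tool_rot: [0.996, 0.089, 0.0, 0.0]
ft_force: [-0.9, 0.2, 5.6]
gripper_width: 0.109
```

>>> arm_command([
  [0.5, 0, 0, 0, 0, 0, 0],
  [0.5, 0, 0, 0, 0, 0, 0],
  [0.5, 0, 0, 0, 0, 0, 0],
  [0.5, 0, 0, 0, 0, 0, 0],
  [0.5, 0, 0, 0, 0, 0, 0],
])

```text
t: 11.65
eef_pos: [597.8, 43.8, 166.7]
tool_rot: [0.996, 0.089, -0.0, -0.0]
ft_force: [0.6, 0.4, -0.3]
gripper_width: 0.497
```

>>> arm_command([
  [0.5, 0, 0, 0, 0, 0, 0],
  [0.2, 0, 0, -10, 0, 0, 0],
  [0, 0, 0, -30, 0, 0, 0],
  [0, 0, 0, -40, 0, 0, 0],
  [0, 0, 0, -40, 0, 0, 0],
])

```text
t: 12.07
eef_pos: [597.2, 43.8, 288.3]
tool_rot: [0.996, 0.089, -0.001, -0.0]
ft_force: [0.8, -0.3, -0.1]
gripper_width: 0.998
```

```bash
python3 - <<'E'
from h import *
delta((511.5,-294.5,250),102.1)
E
```

```text
t 12.07 pos [597.2  43.8 288.3] jaw -79.82 shift [-144.1  317.8   38.4] turn -1.92 tilt [-0.002 -0.   ] q7 -1.69 ft [ 0.8 -0.3 -0.1] w 0.998
```

>>> arm_command([
  [0, -7.4, 15.8, 0, 0, 0, -1.9],
  [0, -15.2, 33.5, 0, 0, 0, 0],
  [0, -15.2, 33.5, 0, 0, 0, 0],
  [0, -15.2, 33.5, 0, 0, 0, 0],
  [0, -15.2, 33.5, 0, 0, 0, 0],
])

```text
t: 12.48
eef_pos: [561.3, -118.2, 288.0]
tool_rot: [0.994, 0.105, 0.001, 0.0]
ft_force: [0.8, -1.2, 0.3]
gripper_width: 1.0
```

>>> arm_command([
  [0, -15.2, 33.5, 0, 0, 0, 0],
  [0, -15.2, 33.5, 8, 0, 0, 0],
  [0, -15.2, 33.5, 10, 0, 0, 0],
  [0, -15.2, 33.5, 10, 0, 0, 0],
  [0, -15.2, 33.5, 10, 0, 0, 0],
])

```text
t: 12.9
eef_pos: [522.0, -298.2, 249.6]
tool_rot: [0.994, 0.105, 0.001, 0.0]
ft_force: [0.2, 0.3, 0.3]
gripper_width: 0.998
```

>>> arm_command([
  [0, 0, 0, 0, 0, 0, 0],
  [0, 0, 0, 0, 0, 0, 0],
  [0, 0, 0, 0, 0, 0, 0],
])

```text
t: 13.15
eef_pos: [522.8, -296.0, 249.5]
tool_rot: [0.994, 0.105, 0.0, -0.0]
ft_force: [0.4, 0.1, 0.6]
gripper_width: 0.998
```

```bash
python3 - <<'E'
from h import *
import pickle
delta((511.5,-294.5,250),102.1)
P={}
for n in ['scene','top']:
    d=manip.get_image(n); pickle.dump(d,open(n+'3.pkl','wb')); C=cloud(d); P[n]=d
    a=np.radians(10.1); D=C[...,:2]-[604,-9]; X=D@[np.cos(a),np.sin(a)]; Y=D@[-np.sin(a),np.cos(a)]; Z=C[...,2]
    m=(abs(X)<40)&(abs(Y-55)<20)&(Z>100); print(n,m.sum(),'tab X',np.percentile(X[m],[2,98]).round(1),'Y',np.percentile(Y[m],[2,50,98]).round(1),'Z',np.percentile(Z[m],[50,95,99]).round(1))
d=P['scene']
a=np.hstack([cv2.resize(d['image'][r-45:r+45,c-60:c+60],(400,300),interpolation=cv2.INTER_CUBIC) for r,c in((190,295),(235,190))])
cv2.imwrite('pics/c1.png',a[:,:,::-1])
E
```

```text
t 13.15 pos [ 522.8 -296.   249.5] jaw -77.93 shift [-10.8  -3.8  -0.5] turn -0.03 tilt [ 0.001 -0.   ] q7 -1.04 ft [0.4 0.1 0.6] w 0.998
scene 125 tab X [-14.2  20.7] Y [45.3 49.1 58. ] Z [116.6 126.1 127.3]
top 50 tab X [-14.9  20.1] Y [49.2 54.  58.8] Z [123.7 128.2 128.6]
```

View pics/c1.png

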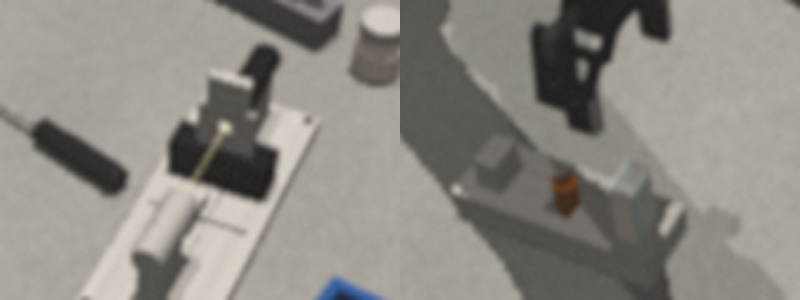

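>>> arm_command([
  [0, -10.8, -3.8, 20, 0, 0, 0],
  [0, 0, 0, 35, 0, 0, 0],
  [0, 0, 0, 30, 0, 0, 0],
  [0, 0, 0, 0, 0, 0, 0],
  [0, 0, 0, 0, 0, 0, 0],
])

```text
t: 13.67
eef_pos: [511.3, -293.5, 163.5]
tool_rot: [0.994, 0.106, -0.001, -0.001]
ft_force: [0.3, 0.4, 0.9]
gripper_width: 1.005
```

```bash
python3 - <<'E'
from h import *
delta((511.5,-294.5,119),102.1)
E
```

```text
t 13.67 pos [ 511.3 -293.5  163.5] jaw -77.79 shift [ 0.   1.1 44.5] turn 0.11 tilt [-0.001 -0.002] q7 -1.07 ft [0.3 0.4 0.9] w 1.005
```

>>> arm_command([
  [0, 0, 1, 20, 0, 0, 0],
  [0, 0, 0, 20, 0, 0, 0],
  [0, 0, 0, 4.5, 0, 0, 0],
  [0, 0, 0, 0, 0, 0, 0],
  [0.4, 0, 0, 0, 0, 0, 0],
], squeeze=30)

```text
t: 14.08
eef_pos: [512.7, -296.1, 121.3]
tool_rot: [0.994, 0.105, 0.001, 0.001]
ft_force: [-0.4, -0.2, -1.1]
gripper_width: 0.889
```

>>> arm_command([
  [0.4, 0, 0, 0, 0, 0, 0],
  [0.5, 0, 0, 0, 0, 0, 0],
  [0.6, 0, 0, 0, 0, 0, 0],
  [0.7, 0, 0, 0, 0, 0, 0],
  [0.8, 0, 0, 0, 0, 0, 0],
])

```text
t: 14.5
eef_pos: [511.8, -296.2, 120.3]
tool_rot: [0.994, 0.105, 0.001, 0.0]
ft_force: [-0.9, 1.5, 5.3]
gripper_width: 0.349
```

>>> arm_command([
  [1, 0, 0, 0, 0, 0, 0],
  [1, 0, 0, 0, 0, 0, 0],
  [1, 0, 0, 0, 0, 0, 0],
  [1, 0, 0, 0, 0, 0, 0],
  [1, 0, 0, 0, 0, 0, 0],
])

```text
t: 14.92
eef_pos: [511.8, -296.2, 120.3]
tool_rot: [0.994, 0.105, 0.0, 0.0]
ft_force: [-0.7, 0.6, 5.5]
gripper_width: 0.347
```

```bash
python3 - <<'E'
from h import *
delta((511.5,-294.5,119),102.1)
d=manip.get_image('scene')
a=cv2.resize(d['image'][190:290,120:260],(560,400),interpolation=cv2.INTER_CUBIC)
cv2.imwrite('pics/c2.png',a[:,:,::-1])
E
```

```text
t 14.92 pos [ 511.8 -296.2  120.3] jaw -77.94 shift [ 0.1 -1.7  1.3] turn -0.04 tilt [0.001 0.001] q7 -1.09 ft [-0.7  0.6  5.5] w 0.347
```

View pics/c2.png

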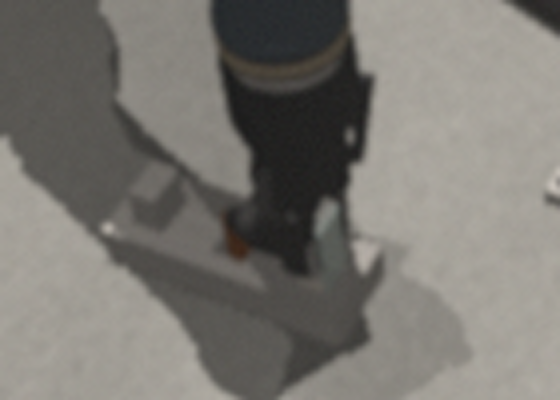

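>>> arm_command([
  [1, 0, 0, -4, 0, 0, 0],
  [1, 0, 0, -8, 0, 0, 0],
  [1, 0, 0, -16, 0, 0, 0],
  [1, 0, 0, -30, 0, 0, 0],
  [1, 0, 0, -35, 0, 0, 0],
])

```text
t: 15.38
eef_pos: [510.0, -295.5, 211.7]
tool_rot: [0.994, 0.105, -0.002, -0.001]
ft_force: [0.3, -0.6, -0.3]
gripper_width: 0.349
```

>>> arm_command([
  [1, 0, 0, -30, 0, 0, 0],
  [1, 0, 0, -15, 0, 0, 0],
  [1, 0, 0, 0, 0, 0, 0],
  [1, 0, 0, 0, 0, 0, 0],
  [1, 0, 0, 0, 0, 0, 0],
])

```text
t: 15.8
eef_pos: [510.4, -295.8, 256.1]
tool_rot: [0.994, 0.105, -0.001, -0.001]
ft_force: [-1.0, 0.2, -1.5]
gripper_width: 0.344
```

```bash
python3 - <<'E'
from h import *
delta((606.9,-9.8,258),10.1)
E
```

```text
t 15.80 pos [ 510.4 -295.8  256.1] jaw -77.94 shift [ 154.1 -259.5   -1.9] turn -88.04 tilt [-0.002 -0.002] q7 -1.03 ft [-1.   0.2 -1.5] w 0.344
```

>>> arm_command([
  [1, 8.1, -13.5, 0, 0, 0, 0],
  [1, 16, -27, 0, 0, 0, 0],
  [1, 16, -27, 0, 0, 0, 0],
  [1, 16, -27, 0, 0, 0, 0],
  [1, 16, -27, 0, 0, 0, 0],
])

```text
t: 16.22
eef_pos: [555.7, -160.8, 255.2]
tool_rot: [0.994, 0.105, -0.002, -0.001]
ft_force: [0.9, 0.1, -0.6]
gripper_width: 0.345
```

>>> arm_command([
  [1, 16, -27, 0, 0, 0, 0],
  [1, 16, -27, 0, 0, 0, 0],
  [1, 16, -27, 0, 0, 0, 0],
  [1, 16, -27, 0, 0, 0, 0],
  [1, 18, -30, 0, 0, 0, 0],
])

```text
t: 16.63
eef_pos: [607.0, -9.6, 255.0]
tool_rot: [0.995, 0.105, -0.002, 0.0]
ft_force: [0.8, -0.3, -0.1]
gripper_width: 0.344
```

>>> arm_command([
  [1, 0, 0, 0, 0, 0, -3],
  [1, 0, 0, 0, 0, 0, -6.5],
  [1, 0, 0, 0, 0, 0, -6.5],
  [1, 0, 0, 0, 0, 0, -6.5],
  [1, 0, 0, 0, 0, 0, -6.5],
])

```text
t: 17.05
eef_pos: [606.9, -10.0, 255.0]
tool_rot: [0.935, 0.354, -0.002, -0.001]
ft_force: [-0.4, -0.7, -0.5]
gripper_width: 0.345
```

>>> arm_command([
  [1, 0, 0, 0, 0, 0, -6.5],
  [1, 0, 0, 0, 0, 0, -6.5],
  [1, 0, 0, 0, 0, 0, -6.5],
  [1, 0, 0, 0, 0, 0, -6.5],
  [1, 0, 0, 0, 0, 0, -6.5],
])

```text
t: 17.47
eef_pos: [606.9, -10.3, 255.1]
tool_rot: [0.799, 0.601, -0.002, -0.001]
ft_force: [0.5, 0.3, 0.0]
gripper_width: 0.343
```

>>> arm_command([
  [1, 0, 0, 0, 0, 0, -6.5],
  [1, 0, 0, 0, 0, 0, -6.5],
  [1, 0, 0, 0, 0, 0, -6.5],
  [1, 0, 0, 0, 0, 0, -5],
  [1, 0, 0, 0, 0, 0, -2],
])

```text
t: 17.88
eef_pos: [606.9, -10.4, 255.0]
tool_rot: [0.641, 0.768, -0.001, -0.002]
ft_force: [-0.9, 0.7, -0.8]
gripper_width: 0.349
```

>>> arm_command([
  [1, 0, 0, 0, 0, 0, 0],
  [1, 0, 0, 0, 0, 0, 0],
  [1, 0, 0, 0, 0, 0, 0],
])

```text
t: 18.13
eef_pos: [607.4, -10.2, 256.3]
tool_rot: [0.643, 0.766, -0.001, -0.001]
ft_force: [0.5, 0.1, 0.1]
gripper_width: 0.348
```

```bash
python3 - <<'E'
from h import *
import pickle
delta((606.9,-9.8,258),10.1)
for n in ['scene','top']:
    d=manip.get_image(n); pickle.dump(d,open(n+'4.pkl','wb')); C=cloud(d)
    a=np.radians(10.1); D=C[...,:2]-[604,-9]; X=D@[np.cos(a),np.sin(a)]; Y=D@[-np.sin(a),np.cos(a)]; Z=C[...,2]
    m=(abs(X)<40)&(abs(Y)<30)&(Z>140)&(Z<180)
    if m.sum()>5: print(n,m.sum(),'cell low X',np.percentile(X[m],[2,50,98]).round(1),'Y',np.percentile(Y[m],[2,50,98]).round(1),'Z',np.percentile(Z[m],[1,99]).round(1))
    if n=='scene': a=cv2.resize(d['image'][100:240,220:400],(720,560),interpolation=cv2.INTER_CUBIC); cv2.imwrite('pics/d1.png',a[:,:,::-1])
E
```

```text
t 18.13 pos [607.4 -10.2 256.3] jaw 10.02 shift [ 0.5 -0.4 -1.7] turn -0.08 tilt [ 0.    -0.002] q7 -0.20 ft [0.5 0.1 0.1] w 0.348
scene 119 cell low X [-13.    4.4  17.4] Y [-13.7 -10.6   5.1] Z [148.6 179.1]
```

View pics/d1.png

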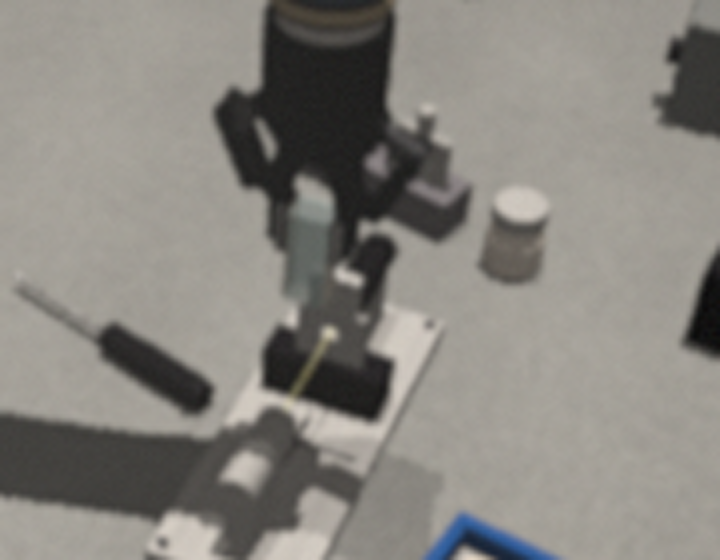

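```bash
python3 - <<'E'
from h import *
import pickle
d=pickle.load(open('scene4.pkl','rb')); C=cloud(d)
a=np.radians(10.1); D=C[...,:2]-[604,-9]; X=D@[np.cos(a),np.sin(a)]; Y=D@[-np.sin(a),np.cos(a)]; Z=C[...,2]
for z in range(145,225,8):
    m=(abs(X)<30)&(Y<5)&(Y>-30)&(Z>=z)&(Z<z+8)
    if m.sum()>3: print(z,m.sum(),'X',np.percentile(X[m],[5,50,95]).round(1),'Y',np.percentile(Y[m],[5,25,50,75,95]).round(1))
m=(X>-9)&(X<15)&(Y<-5)&(Y>-20)&(Z>148)&(Z<212)
for i in range(3):
    A=np.c_[X[m],Z[m]-180,np.ones(m.sum())]; p=np.linalg.lstsq(A,Y[m],rcond=None)[0]; r=Y-(p[0]*X+p[1]*(Z-180)+p[2]); m&=abs(r)<4
print(m.sum(),p.round(3))
E
```

```text
145 20 X [-12.5   3.4  16.6] Y [-13.  -11.3 -10.5  -8.7  -0.6]
153 30 X [-12.    4.1  16.3] Y [-13.  -11.5 -10.7  -9.6  -3.7]
161 30 X [-9.5  5.  17.3] Y [-12.7 -11.5 -10.8  -9.6  -5.9]
169 28 X [-8.2  5.3 16.9] Y [-12.6 -11.7 -10.6  -9.4  -6.3]
177 30 X [-10.8   3.7  15.1] Y [-14.5 -12.4 -11.   -9.7  -7.5]
185 40 X [-19.3   2.5  23.4] Y [-14.2 -11.7 -10.8  -9.6  -7. ]
193 51 X [-21.7   2.   26.5] Y [-13.9 -12.1 -11.   -9.6  -7.8]
201 55 X [-21.2   4.7  28.1] Y [-14.3 -12.4 -11.   -9.4  -6.8]
209 61 X [-22.7   4.9  27.6] Y [-14.1 -12.  -10.7  -8.9  -2.4]
217 68 X [-19.7  -3.   23. ] Y [-13.6 -11.7  -7.8  -2.7   3.9]
176 [ 2.0000e-02  3.0000e-03 -1.1014e+01]
```

>>> arm_command([
  [1, 0.9, -0.5, 15, 0, 0, -0.1],
  [1, 0, 0, 25, 0, 0, 0],
  [1, 0, 0, 25, 0, 0, 0],
  [1, 0, 0, 20, 0, 0, 0],
  [1, 0, 0, 10, 0, 0, 0],
])

```text
t: 18.65
eef_pos: [605.8, -9.6, 159.7]
tool_rot: [0.642, 0.767, -0.001, -0.001]
ft_force: [-0.7, -0.1, -0.3]
gripper_width: 0.351
```

>>> arm_command([
  [1, 0, 0, 5, 0, 0, 0],
  [1, 0, 0, 0, 0, 0, 0],
  [1, 0, 0, 0, 0, 0, 0],
  [1, 0, 0, 0, 0, 0, 0],
  [1, 0, 0, 0, 0, 0, 0],
])

```text
t: 19.07
eef_pos: [607.9, -9.2, 158.8]
tool_rot: [0.642, 0.767, 0.001, 0.001]
ft_force: [0.0, -0.8, -2.0]
gripper_width: 0.343
```

```bash
python3 - <<'E'
from h import *
delta((607.1,-11.0,153.3),10.1)
E
```

```text
t 19.07 pos [607.9  -9.2 158.8] jaw 10.15 shift [-1.6 -1.1  5.5] turn 0.05 tilt [-0.001  0.002] q7 -0.28 ft [ 0.  -0.8 -2. ] w 0.343
```

>>> arm_command([
  [1, -1.6, -1.1, 3, 0, 0, 0],
  [1, 0, 0, 2.5, 0, 0, 0],
  [1, 0, 0, 0, 0, 0, 0],
  [1, 0, 0, 0, 0, 0, 0],
  [1, 0, 0, 0, 0, 0, 0],
])

```text
t: 19.48
eef_pos: [606.4, -11.1, 151.9]
tool_rot: [0.642, 0.767, 0.0, 0.0]
ft_force: [-0.9, 0.0, -0.2]
gripper_width: 0.349
```

```bash
python3 - <<'E'
from h import *
delta((607.1,-11.0,153.3),10.1)
for n in ['scene','top']:
    d=manip.get_image(n); C=cloud(d)
    a=np.radians(10.1); D=C[...,:2]-[604,-9]; X=D@[np.cos(a),np.sin(a)]; Y=D@[-np.sin(a),np.cos(a)]; Z=C[...,2]
    for k in ['window','beam']: print(n,k,[(np.round(r['pixel'],1).tolist(),round(r['score'],2)) for r in manip.spot_point(k,d)[:2]])
    if n=='scene':
        m=(X>-9)&(X<15)&(Y<0)&(Y>-25)&(Z>50)&(Z<110)
        p=np.array([0,0,np.median(Y[m])])
        for i in range(4):
            r=Y-(p[0]*X+p[1]*(Z-80)+p[2]); k=m&(abs(r)<4); A=np.c_[X[k],Z[k]-80,np.ones(k.sum())]; p=np.linalg.lstsq(A,Y[k],rcond=None)[0]
        print(k.sum(),'face fit',p.round(3),'X',np.percentile(X[k],[2,98]).round(1),'Zmin',np.percentile(Z[k],1).round(1))
        im=cv2.resize(d['image'][120:260,210:390],(720,560),interpolation=cv2.INTER_CUBIC); cv2.imwrite('pics/e1.png',im[:,:,::-1])
    m=(abs(X-3)<25)&(Y<-30)&(Y>-130)&(Z>74)&(Z<92); 
    if m.sum()>20: print(n,'det Y',np.percentile(Y[m],[1,99]).round(1),'X',np.percentile(X[m],[1,99]).round(1))
    m=(abs(X)<40)&(abs(Y-55)<20)&(Z>100)&(Z<135); print(n,'tab',m.sum(),np.percentile(Z[m],99).round(1) if m.any() else '')
E
```

```text
t 19.48 pos [606.4 -11.1 151.9] jaw 10.16 shift [-0.1  0.7 -1.4] turn 0.06 tilt [0. 0.] q7 -0.28 ft [-0.9  0.  -0.2] w 0.349
scene window [([195.7, 297.7], 0.64)]
scene beam [([194.9, 296.4], 0.78)]
134 face fit [ 1.1000e-02 -8.0000e-03 -1.1617e+01] X [-8.6 14.6] Zmin 50.8
scene det Y [-117.8  -43.6] X [-9.5 15.8]
scene tab 15 120.5
top window []
top beam [([161.2, 233.8], 0.77), ([225.4, 235.6], 0.36)]
top tab 51 130.1
```

View pics/e1.png

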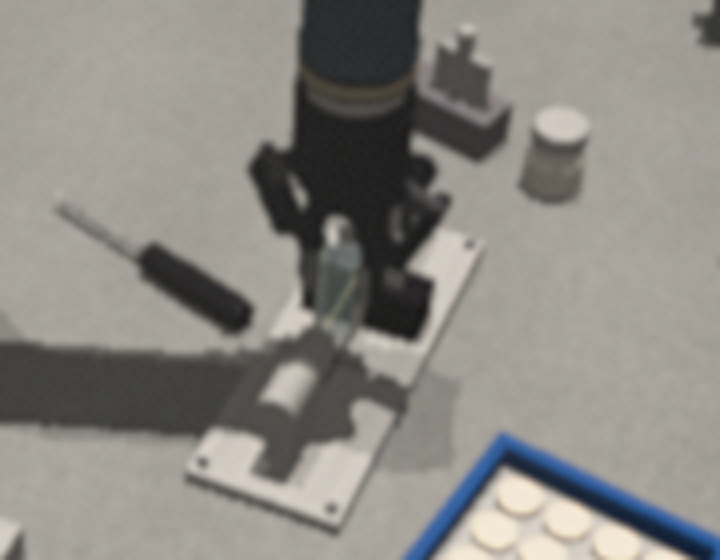

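>>> arm_command([
  [1, -0.5, 0.4, -0.7, 0, 0, 0],
  [1, 0, 0, 0, 0, 0, 0],
  [1, 0, 0, 0, 0, 0, 0],
  [1, 0, 0, 0, 0, 0, 0],
  [1, 0, 0, 0, 0, 0, 0],
])

```text
t: 20.2
eef_pos: [606.9, -11.5, 152.6]
tool_rot: [0.642, 0.767, -0.0, 0.0]
ft_force: [0.3, -0.7, -0.5]
gripper_width: 0.345
```

```bash
python3 - <<'E'
from h import *
delta((607.1,-11.0,153.3),10.1)
print(manip.hand_in())
E
```

```text
t 20.20 pos [606.9 -11.5 152.6] jaw 10.17 shift [ 0.4  0.3 -0.7] turn 0.07 tilt [-0.  0.] q7 -0.28 ft [ 0.3 -0.7 -0.5] w 0.345
the job is handed in; nothing more can be done
None
```

I put the aperture blade into the holder slot down to the floor and let go of it. The arm now holds the cell by its frosted faces in the light path. I handed the job in at about 20 s of the 54 s allowed.

- **Blade:** When it touched the slot floor the wrist read about 5.6 N upward. The view after release showed it upright, with the beam passing through its window.
- **Cell:** At hand-in the tool was within 1 mm of its target pose, vertical, and square to the bench to about 0.1°. The grip opening was about 29 mm on the 30 mm cell. The wrist forces were under 1 N, so nothing else was being touched.
- **Disagreements:** The two cameras differ by 2–3 mm along the light direction, so I used a middle value that also fits where the blade slid in without side force. The networks' window and beam points in the scene view were about 1 pixel apart. The top view could not see the cell under the arm.
- **Not re-checked:** I made a last nudge of under 1 mm after the final picture. I also did not look again at the blank blade or the other bystanders individually, but no contact with them showed in the forces or pictures.

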